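Grip a screwdriver in a cam clamp and hold the lever at full lift

TASK

The handle of the long screwdriver has worked loose and a workmate is waiting to tap it home. Draw the long screwdriver out of the wooden block, stand it blade down in the throat of the bench clamp with its tip on the steel plate and let go of it, then swing the cam lever round to its highest lift, where it points straight back along the clamp away from the jaws, so that the jaw grips the blade upright. The lever springs back if released, so finish while still holding it there, and leave the short screwdriver and the tape roll where they are.

Things in the scene. Friction and masses are not known exactly. Their poses are not given: they have to be found in the camera images.
- long_screwdriver: the longer of the two screwdrivers in the wooden block, 208 mm, 75 g: round handle 31 x 28 mm, 98 mm long; blade 6.4 mm thick, 110 mm long, its last 13 mm a tip 8 x 6 mm. It stands blade down, loose, leaning up to 6 degrees. Its y axis points from tip to handle end (up when standing); origin at half length, 14 mm off the tool's axis, which runs through the two points
- screwdriver_tip (a point): the end of the long screwdriver's blade, on its axis
- screwdriver_grip (a point): a point on the long screwdriver's axis inside the handle, 154 mm from the tip and 54 mm below the handle's end: a good place to grip, across 28 to 31 mm
- tool_block: wooden block fixed to the bench, 64 (its x) x 180 (its y) x 70 mm high; origin under its centre. Three holes, 13 mm wide and 55 mm deep, in a row along its y, 60 mm apart. The two screwdrivers stand in the outer holes, either way round, tips 15 mm above the bench (a lift of 60 mm clears the block); the middle hole is empty
- short_screwdriver: the shorter screwdriver, 183 mm overall with an 86 mm blade and an equal handle, standing in the other outer hole; leave it there. y axis up along the tool; origin at half length, 14 mm off the axis
- clamp: grey cam-action clamp bolted to the bench, base 147 (its x) x 88 (its y) x 12 mm, jaw block 100 mm high, open from above. Origin on the bench in the middle. Its x runs from the cam pivot (x = -50 mm) to the jaw block: two fixed plates (30 to 42 and 70 to 100 mm above the bench), each with an upright slot 17 mm wide (its y) from x = 14 mm on, ending in a 90 degree V with its apex at x = 33.2 mm
- throat (a point): middle of the open slot (the throat) at the top of the upper plate, 100 mm above the bench, at x = 22.7 mm of the clamp: let the tip in here, with 3.5 mm of play every way; flared lips on both sides and in front (up to 107 mm high) guide it in. A blade let go in it stays in but may lean up to about 12 degrees until clamped
- seat (a point): point on the top of the steel anvil plate, 15 mm above the bench, where the blade's tip rests when the blade is gripped in the V (x = 28.7 mm of the clamp)
- cam_lever (a joint): angle of the cam lever about its upright pivot, rad: 0 at the start (open, at its stop, out to one side), growing clockwise from above. Highest lift at 1.90, where the lever points straight along the clamp's -x, away from the jaws; beyond it the jaw backs off, to a stop at 2.5. A spring turns it back to 0: about 1 N at the handle to start, 2.5 N at 1.90
- lever_handle (a point): point to grip on the lever's upright black handle, on its axis, 95 mm above the bench. The handle is a round upright grip, 23 mm thick, 69 to 114 mm above the bench, that revolves freely on its stud; it stands 105 mm from the pivot on a flat bar (58 to 68 mm above the bench)
- jaw (a joint): travel of the sliding jaw towards the V, m: 0 open, 0.0132 at the cam's highest lift
- jaw_pad: steel pad at the front of the sliding jaw, 36 mm wide, 45 to 65 mm above the bench, passing between the two slotted plates. Its flat face is 41.5 mm in front of its origin, at x = 14.3 mm of the clamp when open. It is sprung: at full lift it has yielded about 2 mm and presses the blade into the V with about 10 N
- tape_roll: roll of masking tape, 104 mm wide, 25 mm high, lying behind the work; leave it. Origin under its centre
Things that resemble listed ones, but are neither listed nor needed, are in the scene too. Of the things that look like the long_screwdriver, the smallest one is meant.

How it is judged:
On the way, in this order (a step that is already met when the one before it is completed fails the run):
1. the long screwdriver is drawn clear of the block (height (world z) of screwdriver_tip above 0.072 m and contact force between the fingers and long_screwdriver above 0.5 N), for 0.1 s.
2. it stands blade down in the open clamp's throat, tip on the plate, let go (horizontal distance between screwdriver_tip and seat below 0.022 m and height (world z) of screwdriver_tip below 0.02 m and angle between long_screwdriver's own y axis and vertical below 0.35 rad and contact force between the fingers and long_screwdriver below 0.1 N and value of joint cam_lever below 0.5 rad), for 0.2 s.
At the end, for the whole second after the job is handed in: Robot holds the lever at rest within 0.12 rad of highest lift (jaw over 12.6 mm); the pad presses the blade with over 3 N; the screwdriver is within 0.06 rad of upright, tip within 6 mm of the seat and at most 5 mm above the plate, not touched by the robot (value of joint cam_lever between 1.78 and 2.02 rad and velocity of joint cam_lever between -0.1 and 0.1 rad/s and value of joint jaw above 0.0126 m and contact force between any of the fingers, the arm and cam_lever above 0.5 N and contact force between jaw_pad and long_screwdriver above 3 N and horizontal distance between screwdriver_tip and seat below 0.006 m and height (world z) of screwdriver_tip below 0.02 m and angle between long_screwdriver's own y axis and vertical below 0.06 rad and contact force between each of the fingers, the arm and long_screwdriver below 0.1 N); the arm keeps its last pose, push and grip.
It fails at once if the short screwdriver is pulled out or moved by more than 20 mm (distance of short_screwdriver from where it was at the start of the episode above 0.02 m).
It fails at once if the tape roll is moved by more than 20 mm (distance of tape_roll from where it was at the start of the episode above 0.02 m).
It also fails if it takes over 54 s, if anything falls off the work surface, if the arm or the gripper's body presses on something with over 40 N, if the wrist force passes 120 N, or if a joint passes its speed limit or range.

ROBOT

A 6-joint arm with a two-finger parallel gripper is mounted at the origin on a cart in front of the work surface, level with it; the furniture and walls round the work are solid. World frame = base frame: x ahead of the robot, y to its left, z up, the work surface at z = 0. Lengths are in m, angles in rad, forces in N, time in s.
With the tool pointing down it reaches from about 0.25 to 0.85 m from the base axis. Payload 12.5 kg.
Tool frame: the origin (TCP) lies midway between the tips of the shut fingers; the grasp point (between the pads) lies 19 mm behind it; z points along the fingers, y is the line along which they close (so a half turn about z gives the same grasp; the last joint's range is limited). The gripper opens to 93 mm and grips with 3 to 60 N. Pads are 15 mm wide; open, the fingers measure 128 mm over their backs; the gripper's body (75 mm by 188 mm) begins 65 mm behind the grasp point.
Start: joints at [-1.22, 0.351, 1.652, -0, 1.139, -0.085], TCP at [0.232, -0.499, 0.219] pointing down, gripper open.
Joint ranges: [-2.75, 2.75], [-0.79, 2.1], [0.01, 2.65], [-1.57, 4.71], [0.07, 3.14], [-2.87, 2.87]. Speed limits (rad/s): [2.22, 2.22, 2.79, 3.14, 3.14, 3.14].

INTERFACE

Orientations are given as a unit quaternion [w, x, y, z].
In Python, from workcell import r, camera, camera_params gives the robot as it stands.
- The arm moves only by the tool servo_tool, never from a script. Its argument "commands" is a list that holds one entry, the list of rows, each a list of 5 numbers: the opening, from 0 (shut) to 1 (fully open), then the shift along the tool's x, y, z in cm, then the turn about the tool's z in rad. In form: [[[grip, tx, ty, tz, spin], ...]]. A call has 1 to 8 rows; each row shifts and turns the commanded pose from where the row before left it, along the tool's axes as they then stand; what a row does not reach is not made up. A row lasts 1/10 s, in which the tool goes at most 50 mm and 8.59 degrees, less where a joint would pass 70% of its speed; a pose out of reach is approached as far as the arm can. A call with a gripper value outside its range is refused whole. The fingers move at their own pace and stop on an object; "newtons" is the grip in N (left out, the last holds). Time passes only in rows, so rows that do not move let the fingers close. It gives the time, the measured TCP pose, the force, the opening and the grip force at its end, in the units of the state.
- r.observe(): the state, without advancing time (a new reading comes with each control period).
- camera(name): name is "side" or "top" or "wrist"; returns the picture (480x640x3 uint8, blue, green, red); there is no depth.
- camera_params(name): a dict with "fx", "fy", "cx", "cy" (pixels), "distortion" ([k1, k2, p1, p2, k3] as OpenCV has them; the pictures are not rectified), "rvec" (rotation vector, rad) and "tvec" (3), from world to camera coordinates, as OpenCV has them. Camera axes: x right, y down, z forward; pixel columns grow to the right and rows downward; lengths in m; the calibration is good to about 2 mm. A picture is of the moment at which its call begins: read the wrist's pose just before it. camera_params takes no time and is no camera call; for the wrist camera it gives the pose at the moment of the call.
- r.close_job(): hands the job in; it is judged then, once.
The state is a dict: "clock": time; "joints": joint angles; "joint_velocities": joint speeds; "joint_torque": joint torques, N m; "ee_pos": TCP position; "ee_rot": TCP orientation; "ft_force": force on the tool from outside, world axes, zero at the start; "ft_torque": the same for the moment, N m; "width": finger opening in m; "grasp_force": force on a finger pad.
Only numpy, scipy, OpenCV 4.12 (cv2) and the standard library are available. Lean on these libraries where they do the work, as an engineer would, in place of code of your own. Each camera call takes 0.05 s, during which the arm holds its last target. There are 200 camera calls.

## Working session

There is one attempt and no reset: what is moved stays moved. The work goes in short steps, Python scripts to look and compute and a tool call to move; the robot and the scene stay as the last step left them, time stands still between calls to the robot, and variables do not carry over. Pictures are saved under pics/ and viewed, at most 10 in all, crops included, and the job is handed in when it is done.

Besides the shell and the picture viewer there is one more tool, called after "Request:" by a JSON object that holds its "api" and its "payload", one argument or row to a line. servo_tool: Moves the arm, as the interface text tells. Its arguments: {"type":"object","properties":{"commands":{"type":"array"},"newtons":{"type":"number"}},"required":["commands"]}

```bash
mkdir -p pics; ls; cat > h.py <<'E'
import numpy as np, cv2
from workcell import r, camera, camera_params
def P(n):
    p=camera_params(n); K=np.array([[p['fx'],0,p['cx']],[0,p['fy'],p['cy']],[0,0,1.]])
    return K,np.array(p['distortion'],float),np.array(p['rvec'],float),np.array(p['tvec'],float)
def ray(n,uv,c=None):
    K,d,rv,t=c or P(n); R=cv2.Rodrigues(rv)[0]
    x=cv2.undistortPoints(np.array([[uv]],float),K,d)[0,0]
    D=R.T@np.array([x[0],x[1],1]); return -R.T@t.ravel(),D/np.linalg.norm(D)
def atz(n,uv,z,c=None):
    o,D=ray(n,uv,c); return o+D*(z-o[2])/D[2]
def tri(obs):
    A=np.zeros((3,3));b=np.zeros(3)
    for o,D in obs:
        M=np.eye(3)-np.outer(D,D);A+=M;b+=M@o
    X=np.linalg.solve(A,b); return X,[np.linalg.norm((np.eye(3)-np.outer(D,D))@(X-o)) for o,D in obs]
def proj(n,X,c=None):
    K,d,rv,t=c or P(n); return cv2.projectPoints(np.array(X,float).reshape(-1,1,3),rv,t,K,d)[0].reshape(-1,2)
E
python3 - <<'E'
from h import *
for n in("side","top","wrist"): cv2.imwrite(f"pics/{n}0.png",camera(n)); print(n,camera_params(n))
print(r.observe())
E
```

```text
pics
side {'fx': 586.0514329569152, 'fy': 586.0514329569152, 'cx': 318.87249940129493, 'cy': 245.5865399685989, 'distortion': array([-0.09774778,  0.        ,  0.        ,  0.        ,  0.        ]), 'rvec': array([ 0.02643975, -2.79253987,  1.4017738 ]), 'tvec': array([0.54574039, 0.13424617, 1.16031272])}
top {'fx': 446.19616617470416, 'fy': 446.19616617470416, 'cx': 319.316550770364, 'cy': 238.1113142371674, 'distortion': array([-0.01219231,  0.        ,  0.        ,  0.        ,  0.        ]), 'rvec': array([ 2.19848881, -2.1545864 ,  0.07800233]), 'tvec': array([-0.04543456,  0.55480074,  1.04453776])}
wrist {'fx': 340.00403372515586, 'fy': 340.00403372515586, 'cx': 319.6402600045638, 'cy': 238.21042551859432, 'distortion': array([-0.01004325,  0.        ,  0.        ,  0.        ,  0.        ]), 'rvec': array([-2.46309545,  1.56865424,  0.20387155]), 'tvec': array([-0.54917171, -0.03013127,  0.39014465])}
{'clock': 0.15, 'joints': array([-1.21959976e+00,  3.51127992e-01,  1.65225591e+00, -6.06981692e-06,
        1.13905876e+00, -8.45963008e-02]), 'joint_velocities': array([ 2.06945945e-03, -6.19812622e-05, -2.27862455e-03, -5.17942418e-04,
        1.55463400e-03,  1.21675376e-03]), 'joint_torque': array([ 3.99751216e-04, -4.97460186e+01, -2.85343605e+01,  6.99090329e-02,
        2.45618628e-02, -9.62966283e-05]), 'ee_pos': array([ 0.23210971, -0.49835149,  0.21822463]), 'ee_rot': array([-4.20866724e-04,  9.76353987e-01,  2.16177498e-01, -5.92168099e-05]), 'ft_force': array([-0.24969162,  0.55935275,  1.20243101]), 'ft_torque': array([-0.02395983,  0.01477283,  0.00674751]), 'grasp_force': 0.0, 'width': 0.09293616281806853}
```

View pics/top0.png

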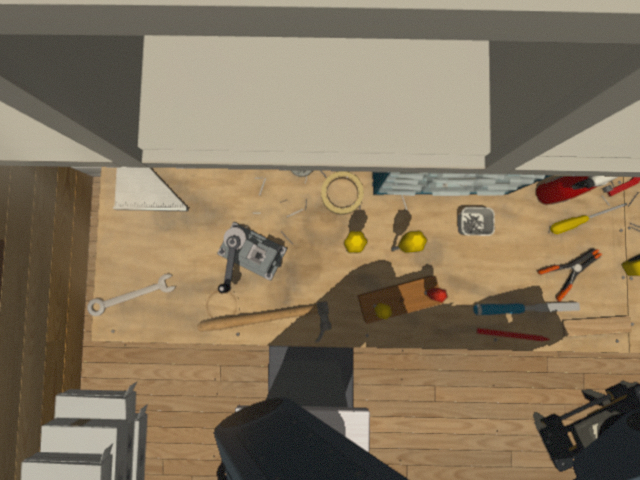

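View pics/side0.png

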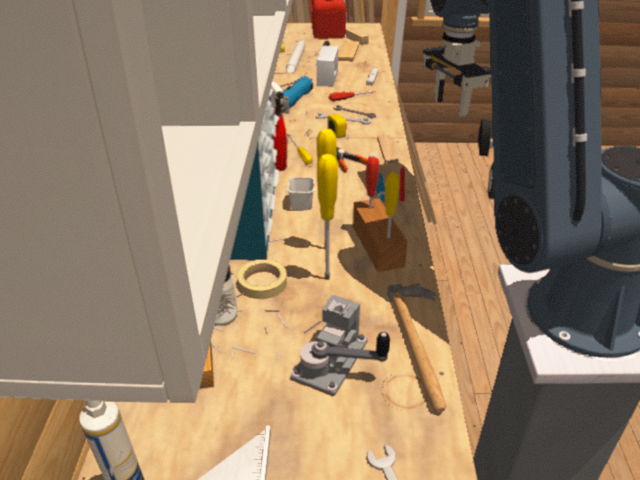

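Top: block (397,299) with a yellow-handled tool at (383,312) and a red one at (438,295). There are two large yellow screwdrivers standing on the bench at (356,242) and (413,241), the tape at (342,192), the clamp at (253,252), and the lever handle at (223,288). Candidates in the side view are the yellow at (391,190) in the block, the red at (372,175) in the block, the big yellow ones at (328,185) and (327,147), and the small yellow one lying at (300,150). I'll check the two in the block in a crop.

```bash
python3 - <<'E'
import cv2
a=cv2.imread('pics/side0.png')[140:290,330:450]; a=cv2.resize(a,None,fx=4,fy=4,interpolation=2)
b=cv2.imread('pics/top0.png')[265:335,345:455]; b=cv2.resize(b,None,fx=3,fy=3,interpolation=2)
c=cv2.imread('pics/top0.png')[210:305,200:305]; c=cv2.resize(c,None,fx=3,fy=3,interpolation=2)
import numpy as np
o=np.zeros((600,480+330,3),np.uint8);o[:,:480]=a;o[:210,480:]=b;o[300:585,480:795]=c
cv2.imwrite('pics/crop1.png',o[:,:800])
d=cv2.imread('pics/side0.png')[285:400,280:400]; cv2.imwrite('pics/crop2.png',cv2.resize(d,None,fx=5,fy=5,interpolation=2))
E
```

```text
(no output)
```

View pics/crop1.png

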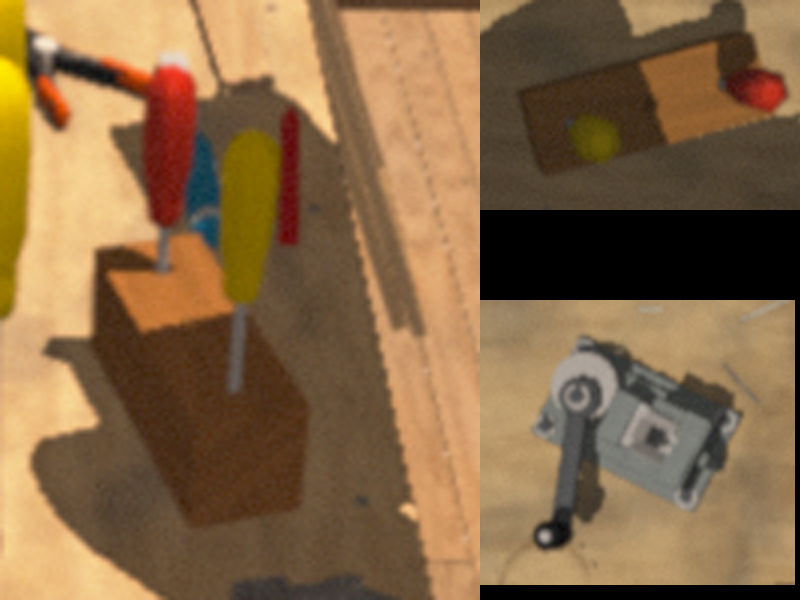

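View pics/crop2.png

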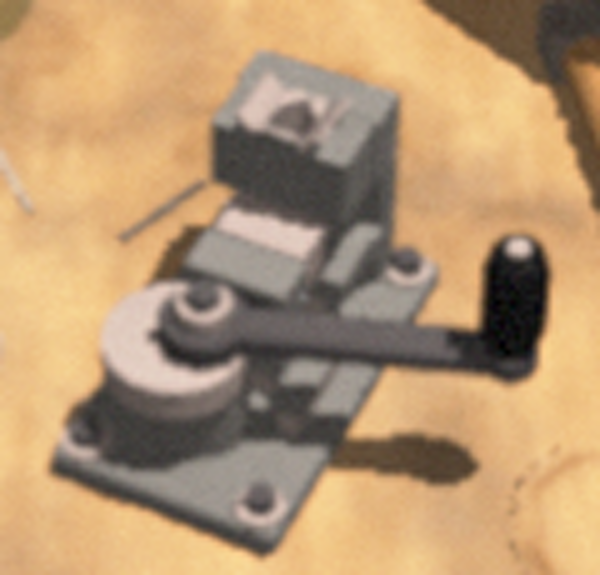

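```bash
cat > m.py <<'E'
from h import *
from scipy.optimize import least_squares
CT,CS=P('top'),P('side')
T=lambda p:(np.array(p)-[480,0])/3+[345,265]
C=lambda p:(np.array(p)-[480,300])/3+[200,210]
S=lambda p:np.array(p)/4+[330,140]
S2=lambda p:np.array(p)/5+[280,285]
# clamp
obs=[('t',C((657,437)),(.0227,0,.1)),('s',S2((295,120)),(.0227,0,.1)),('t',C((548,536)),(-.016,-.0993,.114)),('s',S2((518,245)),(-.016,-.0993,.114)),
('t',C((533,430)),(-.0735,-.044,.012)),('t',C((583,338)),(-.0735,.044,.012)),('t',C((742,412)),(.0735,.044,.012)),('t',C((697,510)),(.0735,-.044,.012)),
('s',S2((55,460)),(-.0735,.044,.006)),('s',S2((268,547)),(-.0735,-.044,.006)),('s',S2((437,268)),(.0735,-.044,.012))]
def W(v,X):
    c,s=np.cos(v[2]),np.sin(v[2]); return np.array([v[0]+c*X[0]-s*X[1],v[1]+s*X[0]+c*X[1],X[2]])
f=lambda v:np.concatenate([proj(n,W(v,X),CT if n=='t' else CS)[0]-uv for n,uv,X in obs])
g=atz('top',(253,252),.05); s=least_squares(f,[g[0],g[1],-2],loss='soft_l1'); s2=least_squares(f,[g[0],g[1],-1],loss='soft_l1'); s=min(s,s2,key=lambda q:q.cost)
if __name__=='__main__':
    print('clamp',s.x,np.rad2deg(s.x[2]),'\n',f(s.x).reshape(-1,2).round(1)); 
    for n,X in dict(throat=(.0227,0,.1),seat=(.0287,0,.015),handle=(-.016,-.0993,.095)).items(): print(n,W(s.x,X).round(4))
    print('throat tri',tri([ray('top',obs[0][1]),ray('side',obs[1][1])]),'handle',tri([ray('top',obs[2][1]),ray('side',obs[3][1])]))
    # block + screwdriver
    for p in((519,92),(540,175),(748,33)): print('blk',atz('top',T(p),.07).round(4))
    print('hole',atz('top',T((568,122)),.07),atz('side',S((235,390)),.07))
    print('hend',tri([ray('top',T((596,138))),ray('side',S((250,140)))]))
    print('red',atz('top',T((723,88)),.07),atz('side',S((163,270)),.07),tri([ray('top',T((770,90))),ray('side',S((174,62)))]))
    print('tape',atz('top',(342,192),.02))
E
python3 m.py
```

```text
clamp [ 0.52092548  0.12511632 -1.97896388] -113.38627801758192 
 [[-3.  -1.9]
 [-2.6  0.6]
 [-3.2 -1. ]
 [-0.9  0.9]
 [ 0.   2.1]
 [-1.  -0.3]
 [ 0.9  0.2]
 [ 0.5  0.9]
 [ 0.4 -1.4]
 [ 3.5 -2.6]
 [ 0.6 -5. ]]
throat [0.5119 0.1043 0.1   ]
seat [0.5095 0.0988 0.015 ]
handle [0.4361 0.1792 0.095 ]
throat tri (array([0.50763287, 0.09819477, 0.09585241]), [np.float64(0.00031242405951312864), np.float64(0.0003124240595132088)]) handle (array([0.4340223 , 0.17315231, 0.11001642]), [np.float64(7.285914648478637e-05), np.float64(7.28591464847295e-05)])
blk [ 0.4231 -0.1247  0.07  ]
blk [ 0.3617 -0.1413  0.07  ]
blk [ 0.4709 -0.2969  0.07  ]
hole [ 0.40149662 -0.16179267  0.07      ] [ 0.39940446 -0.1546497   0.07      ]
hend (array([ 0.40120402, -0.16253196,  0.21864856]), [np.float64(0.0006052716617050599), np.float64(0.0006052716617050797)])
red [ 0.42924088 -0.27809475  0.07      ] [ 0.43219629 -0.27191621  0.07      ] (array([ 0.43273234, -0.27868979,  0.20065832]), [np.float64(0.0011410727560950686), np.float64(0.0011410727560949962)])
tape [ 0.66852032 -0.086689    0.02      ]
```

```bash
python3 - <<'E'
from h import *
print('bigA',tri([ray('top',(356,241)),ray('side',(330,157))]), 'baseA',atz('side',(327,277),0))
print('bigB',tri([ray('top',(413,240)),ray('side',(328,131))]))
print('cab',tri([ray('top',(142,163)),ray('side',(190,418))]),tri([ray('top',(490,163)),ray('side',(268,120))]))
print('topcam',ray('top',(320,240))[0])
E
```

```text
bigA (array([ 0.52784779, -0.10213299,  0.29074374]), [np.float64(0.0023850679178136986), np.float64(0.0023850679178136313)]) baseA [ 0.53084554 -0.10521208  0.        ]
bigB (array([ 0.53193162, -0.20287287,  0.29506836]), [np.float64(0.0017665795158514782), np.float64(0.0017665795158516332)])
cab (array([0.71195816, 0.35935428, 0.12459472]), [np.float64(0.006314755735265207), np.float64(0.006314755735265154)]) (array([ 0.67653651, -0.35681539,  0.25061984]), [np.float64(0.010082999094272259), np.float64(0.010082999094272202)])
topcam [ 0.47055332 -0.04391827  1.08516269]
```

Request:
{"api": "servo_tool", "payload": {
  "commands": [
    [[1, 0, 0, -4.5, 0.08], [1, 0, 0, 0, 0.084], [1, 3.2, -3.5, 0, 0], [1, 3.2, -3.5, 0, 0], [1, 3.2, -3.5, 0, 0], [1, 3.2, -3.5, 0, 0], [1, 3.2, -3.5, 0, 0], [1, 3.2, -3.5, 0, 0]]
  ],
  "newtons": 25
}}

```text
clock: 0.95
ee_pos: [0.3611, -0.2429, 0.2636]
ee_rot: [0.0, 0.991, 0.135, 0.0]
ft_force: [1.1, -0.8, -0.5]
width: 0.0929
grasp_force: 0.0
```

```bash
cat >> h.py <<'E'
from scipy.spatial.transform import Rotation as Ro
def rel(t):
    o=r.observe(); q=o['ee_rot']; R=Ro.from_quat([q[1],q[2],q[3],q[0]])
    d=(np.array(t)-o['ee_pos'])
    print('t',o['clock'],'pos',o['ee_pos'].round(4),'z',R.as_matrix()[:,2].round(3),'yawx',np.arctan2(R.as_matrix()[1,0],R.as_matrix()[0,0]).round(4),'F',o['ft_force'].round(1),'w',round(o['width'],4),'gf',o['grasp_force'],'cm',(R.inv().apply(d)*100).round(2))
E
python3 -c "
from h import *
rel((.4012,-.162,.26))"
```

```text
t 0.95 pos [ 0.3611 -0.2429  0.2636] z [ 0. -0. -1.] yawx 0.2714 F [ 1.1 -0.8 -0.5] w 0.0929 gf 0.0 cm [ 6.03 -6.72  0.36]
```

Request:
{"api": "servo_tool", "payload": {
  "commands": [
    [[1, 3.0, -3.3, 0, 0], [1, 3.0, -3.4, 0, 0], [1, 0, 0, 0, 0], [1, 0, 0, 4, 0], [1, 0, 0, 4, 0], [1, 0, 0, 3.3, 0], [1, 0, 0, 0, 0], [1, 0, 0, 0, 0]]
  ]
}}

```text
clock: 1.75
ee_pos: [0.4006, -0.1646, 0.1513]
ee_rot: [-0.0, 0.991, 0.135, -0.0]
ft_force: [-0.1, -0.0, -0.1]
width: 0.0932
grasp_force: 0.0
```

```bash
python3 - <<'E'
from h import *
rel((.4012,-.162,.15))
cv2.imwrite('pics/w1.png',camera('wrist')); s=camera('side')[120:270,310:510]
cv2.imwrite('pics/s1.png',cv2.resize(s,None,fx=4,fy=4,interpolation=2))
E
```

```text
t 1.75 pos [ 0.4006 -0.1646  0.1513] z [-0.  0. -1.] yawx 0.2713 F [-0.1 -0.  -0.1] w 0.0932 gf 0.0 cm [ 0.13 -0.24  0.13]
```

View pics/s1.png

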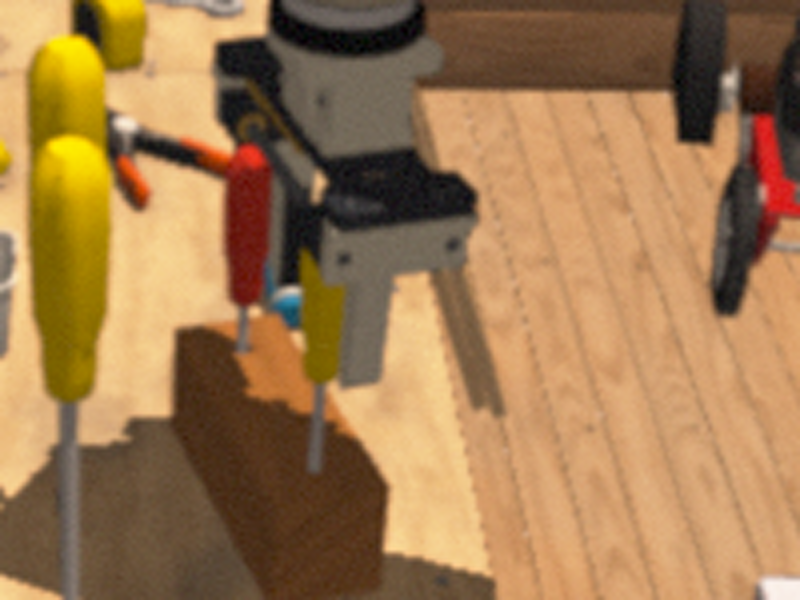

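```bash
python3 - <<'E'
from h import *
e=np.array([.4006,-.1646,.1513]); y=np.array([.268,-.963,0])
for X in (e,e+[0,0,.019],e-y*.055,e+[0,0,.06]): print(((proj('side',X)[0]-[310,120])*4).round())
for q in ((322,382),(325,300)): print(q,atz('side',np.array(q)/4+[310,120],{382:.125,300:.17}[q[1]]))
print(((proj('side',[.401,-.162,.125])[0]-[310,120])*4).round())
E
```

```text
[321. 331.]
[324. 300.]
[359. 389.]
[329. 231.]
(322, 382) [ 0.39905361 -0.15694203  0.125     ]
(325, 300) [ 0.39976337 -0.16528226  0.17      ]
[318. 377.]
```

View pics/w1.png

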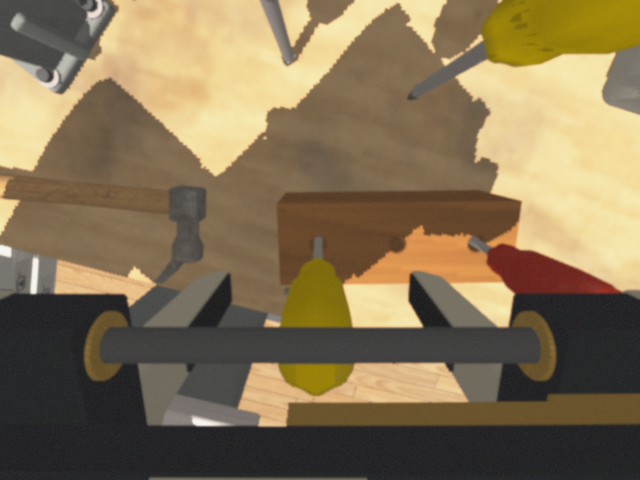

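Side: the handle (322,340) lines up with the grasp point. Wrist: yellow handle (316,330) sits centred between the fingers, and the red one at (560,270) is clear. I'm closing on it.

Request:
{"api": "servo_tool", "payload": {
  "commands": [
    [[0, 0, 0, 0, 0], [0, 0, 0, 0, 0], [0, 0, 0, 0, 0], [0, 0, 0, 0, 0], [0, 0, 0, 0, 0], [0, 0, 0, 0, 0], [0, 0, 0, 0, 0], [0, 0, 0, 0, 0]]
  ],
  "newtons": 25
}}

```text
clock: 2.65
ee_pos: [0.4006, -0.1641, 0.1506]
ee_rot: [-0.0, 0.991, 0.135, -0.0]
ft_force: [-1.1, 0.5, -0.7]
width: 0.0335
grasp_force: 0.0
```

Request:
{"api": "servo_tool", "payload": {
  "commands": [
    [[0, 0, 0, -1, 0], [0, 0, 0, -2, 0], [0, 0, 0, -2, 0], [0, 0, 0, -2, 0], [0, 0, 0, -2, 0], [0, 0, 0, -2, 0], [0, 0, 0, -1.5, 0], [0, 0, 0, 0, 0]]
  ]
}}

```text
clock: 3.45
ee_pos: [0.4012, -0.1644, 0.2778]
ee_rot: [0.001, 0.991, 0.135, 0.002]
ft_force: [-0.2, 0.2, -0.6]
width: 0.0283
grasp_force: 25.0
```

Request:
{"api": "servo_tool", "payload": {
  "commands": [
    [[0, 1.07, -3.85, 0, 0], [0, 1.07, -3.85, 0, 0], [0, 1.07, -3.85, 0, 0], [0, 1.07, -3.85, 0, 0], [0, 1.07, -3.85, 0, 0], [0, 4.0, -1.1, 0, 0], [0, 4.0, -1.1, 0, 0], [0, 4.0, -1.1, 0, 0]]
  ],
  "newtons": 35
}}

```text
clock: 4.25
ee_pos: [0.508, 0.101, 0.275]
ee_rot: [0.0, 0.991, 0.136, -0.0]
ft_force: [0.0, -1.7, -0.6]
width: 0.0275
grasp_force: 35.0
```

Request:
{"api": "servo_tool", "payload": {
  "commands": [
    [[0, 0, 0, 0, 0], [0, 0, 0, 0, 0], [0, 0, 0, 0, 0]]
  ]
}}

```text
clock: 4.55
ee_pos: [0.5063, 0.0993, 0.2753]
ee_rot: [0.0, 0.991, 0.135, -0.001]
ft_force: [-0.5, 1.0, -1.0]
width: 0.0276
grasp_force: 35.0
```

```bash
python3 - <<'E'
from h import *
rel((.509,.1,.27))
t=camera('top');s=camera('side');w=camera('wrist')
cv2.imwrite('pics/t2.png',t);cv2.imwrite('pics/s2.png',s);cv2.imwrite('pics/w2.png',w)
o=np.zeros((600,800,3),np.uint8)
a=cv2.resize(s[220:370,280:380],None,fx=4,fy=4,interpolation=2);o[:,:400]=a
b=cv2.resize(w[0:300,120:520],None,fx=1,fy=1);o[300:600,400:]=b
c=cv2.resize(t[215:290,210:310],None,fx=4,fy=4,interpolation=2);o[:300,400:]=c
cv2.imwrite('pics/c2.png',o); print(camera_params('wrist'))
E
```

```text
t 4.55 pos [0.5063 0.0993 0.2753] z [-0.001 -0.    -1.   ] yawx 0.2715 F [-0.5  1.  -1. ] w 0.0276 gf 34.99981582746841 cm [0.28 0.   0.53]
{'fx': 340.00403372515586, 'fy': 340.00403372515586, 'cx': 319.6402600045638, 'cy': 238.21042551859432, 'distortion': array([-0.01004325,  0.        ,  0.        ,  0.        ,  0.        ]), 'rvec': array([-2.33341129,  1.77197778,  0.22844083]), 'tvec': array([-0.04001307,  0.45380201,  0.57506203])}
```

View pics/c2.png

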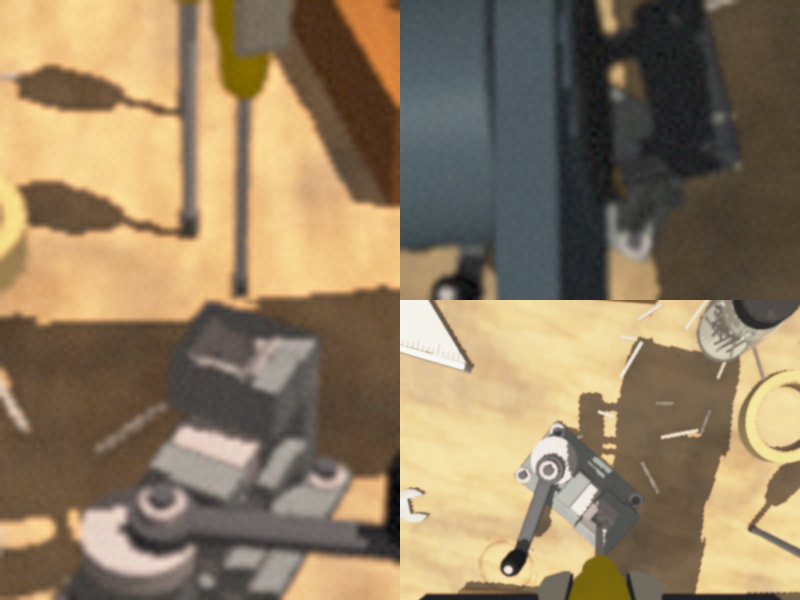

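```bash
python3 - <<'E'
from h import *
w=cv2.imread('pics/w2.png'); s=cv2.imread('pics/s2.png')
o=np.zeros((600,800,3),np.uint8)
o[:,:400]=cv2.resize(w[180:270,290:350][:, :],(400,600),interpolation=2)
o[:,400:]=cv2.resize(s[280:340,317:357],(400,600),interpolation=2)
cv2.imwrite('pics/c3.png',o)
E
```

```text
(no output)
```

View pics/c3.png

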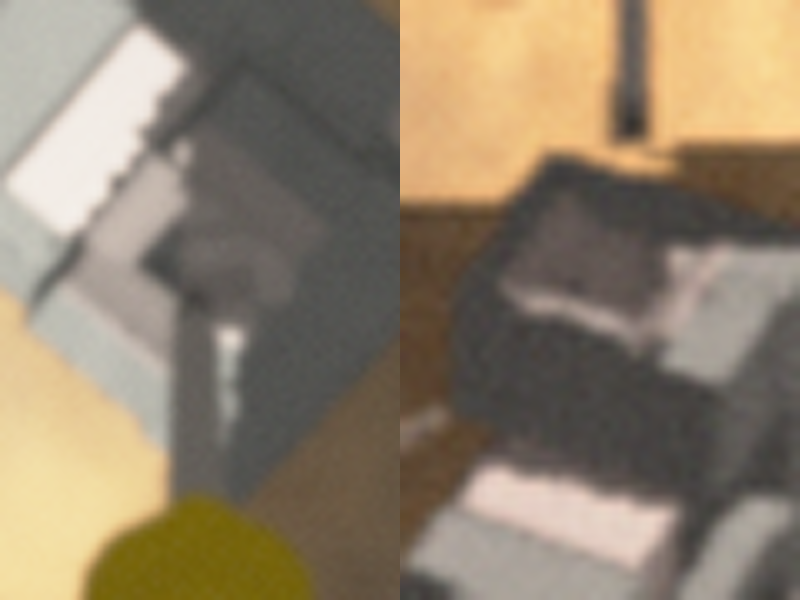

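```bash
cat > m2.py <<'E'
from m import *
K,d,_,_=P('wrist')
CW=(K,d,np.array([-2.33341129,1.77197778,.22844083]),np.array([-.04001307,.45380201,.57506203]))
cam={'t':CT,'s':CS,'w':CW}
wo=[('w',(230,268),(-.016,-.0993,.114)),('w',(278,122),(-.0735,.044,.012)),('w',(362,200),(.0735,.044,.012)),('w',(235,175),(-.0735,-.044,.012))]
def fit(ob,zp=True):
    ob=[(n,uv,X) for n,uv,X in ob]
    piv=[('t',C((578,395))),('s',S2((203,300))),('w',(270,168))]
    def f(v):
        e=[(proj('',W(v,X),cam[n])[0]-uv) for n,uv,X in ob]
        e+=[(proj('',W(v,(-.05,0,v[3])),cam[n])[0]-uv) for n,uv in piv]
        return np.concatenate(e)
    q=least_squares(f,[.52,.125,-1.98,.08],loss='soft_l1'); return q.x,f(q.x).reshape(-1,2)
if __name__=='__main__':
    for nm,ob in (('wrist',wo),('all',wo+obs[2:])):
        v,e=fit(ob); print(nm,v.round(4)); print(e.round(1).tolist())
        for X in((.0227,0,.1),(.0287,0,.015),(-.016,-.0993,.095)): print(W(v,X).round(4))
        th=W(v,(.0227,0,.1)); pw=proj('',th,CW)[0]; ps=proj('',th,CS)[0]
        print('throat in c3 wrist',((pw-[290,180])*6.667).round(),'side',((ps-[317,280])*10+[400,0]).round())
    for y in (.094,.0993,.104):
        o,D=ray('side',(340,293.9)); X=o+D*(y-o[1])/D[1]; print('tip',X.round(4),((proj('',X,CW)[0]-[290,180])*6.667).round())
    print('up', [ (lambda o,D:(o+D*(.0993-o[1])/D[1]).round(4))(*ray('side',q)) for q in((340.75,245),(340.2,270))])
E
python3 m2.py
```

```text
wrist [ 0.5208  0.1226 -1.9769  0.076 ]
[[-1.6, 0.1], [1.7, 1.2], [10.0, -0.4], [2.3, 5.8], [-2.9, -0.6], [-1.2, 0.7], [-4.7, -0.5]]
[0.5118 0.1017 0.1   ]
[0.5094 0.0962 0.015 ]
[0.4359 0.1765 0.095 ]
throat in c3 wrist [193. 229.] side [595. 286.]
all [ 0.5209  0.1243 -1.9773  0.0778]
[[-3.3, -0.5], [0.3, 0.7], [8.8, -0.8], [0.9, 5.3], [-2.7, -0.9], [-0.8, 0.5], [0.3, 2.1], [-0.8, -0.2], [1.3, 0.2], [0.9, 0.9], [0.4, -1.7], [3.6, -2.9], [0.5, -5.4], [-3.8, -0.7], [-1.3, 0.7], [-6.5, -0.9]]
[0.5119 0.1035 0.1   ]
[0.5095 0.098  0.015 ]
[0.436  0.1783 0.095 ]
throat in c3 wrist [182. 225.] side [594. 293.]
tip [0.506  0.094  0.1277] [234. 318.]
tip [0.5061 0.0993 0.1324] [198. 315.]
tip [0.5062 0.104  0.1365] [165. 312.]
up [array([0.5064, 0.0993, 0.2378]), array([0.5065, 0.0993, 0.1856])]
```

```bash
python3 - <<'E'
from m2 import *
w=lambda p:np.array(p)/6.667+[290,180]
s=lambda p:(np.array(p)-[400,0])/10+[317,280]
print('rim',tri([ray('',w((202,235)),CW),ray('',s((605,268)),CS)]))
for z in (.1,.104,.107): print(z,atz('',w((202,235)),z,CW),atz('',s((605,268)),z,CS))
print('tip',tri([ray('',w((207,312)),CW),ray('',s((630,138)),CS)]))
# predicted outlines at v
for v in ([.5209,.1243,-1.977],[.5195,.1225,-1.977]):
  for n,X in dict(slotL=(.014,-.0085,.1),slotR=(.014,.0085,.1),apex=(.0332,0,.1),padL=(.0143,-.018,.065),padR=(.0143,.018,.065),slL=(.0247,-.0085,.1),slR=(.0247,.0085,.1)).items():
    print(n,((proj('',W(v,X),CW)[0]-[290,180])*6.667).round(),((proj('',W(v,X),CS)[0]-[317,280])*10+[400,0]).round())
E
```

```text
rim (array([0.51087498, 0.10012095, 0.10256867]), [np.float64(0.0008384591423985619), np.float64(0.0008384591423984965)])
0.1 [0.51124676 0.10012742 0.1       ] [0.51002206 0.09703075 0.1       ]
0.104 [0.51197844 0.10033625 0.104     ] [0.51008043 0.10137349 0.104     ]
0.107 [0.5125272  0.10049287 0.107     ] [0.5101242  0.10463054 0.107     ]
tip (array([0.50633944, 0.09809144, 0.13143963]), [np.float64(0.00028015539695175226), np.float64(0.0002801553969516637)])
slotL [103. 233.] [619. 337.]
slotR [173. 147.] [530. 310.]
apex [236. 267.] [618. 256.]
padL [ 78. 238.] [667. 495.]
padR [212.  72.] [481. 437.]
slL [158. 275.] [643. 299.]
slR [227. 190.] [554. 272.]
slotL [112. 244.] [627. 330.]
slotR [182. 159.] [538. 303.]
apex [244. 279.] [625. 249.]
padL [ 86. 249.] [674. 488.]
padR [220.  83.] [489. 430.]
slL [167. 287.] [651. 292.]
slR [236. 202.] [562. 265.]
```

The rim centre is about (.511,.101) and the tip about (.506,.098, z .131). I'll shift by (+5,+3) mm and descend gently.

Request:
{"api": "servo_tool", "payload": {
  "commands": [
    [[0, 0.56, -0.16, 0, 0], [0, 0, 0, 1.0, 0], [0, 0, 0, 1.0, 0], [0, 0, 0, 0.6, 0], [0, 0, 0, 0.4, 0], [0, 0, 0, 0.4, 0], [0, 0, 0, 0, 0], [0, 0, 0, 0, 0]]
  ],
  "newtons": 25
}}

```text
clock: 5.5
ee_pos: [0.5121, 0.1026, 0.2417]
ee_rot: [0.0, 0.991, 0.135, -0.0]
ft_force: [-0.3, -0.8, -0.3]
width: 0.0277
grasp_force: 25.0
```

Request:
{"api": "servo_tool", "payload": {
  "commands": [
    [[0, 0, 0, 0.4, 0], [0, 0, 0, 0.4, 0], [0, 0, 0, 0.4, 0], [0, 0, 0, 0.4, 0], [0, 0, 0, 0, 0], [0, 0, 0, 0, 0]]
  ]
}}

```text
clock: 6.1
ee_pos: [0.512, 0.1028, 0.2254]
ee_rot: [-0.0, 0.991, 0.135, -0.0]
ft_force: [-0.9, -0.5, -1.1]
width: 0.0277
grasp_force: 25.0
```

Request:
{"api": "servo_tool", "payload": {
  "commands": [
    [[0, 0, 0, 0.8, 0], [0, 0, 0, 0.8, 0], [0, 0, 0, 0.8, 0], [0, 0, 0, 0.8, 0], [0, 0, 0, 0.8, 0], [0, 0, 0, 0.8, 0], [0, 0, 0, 0, 0], [0, 0, 0, 0, 0]]
  ]
}}

```text
clock: 6.9
ee_pos: [0.5121, 0.1028, 0.1775]
ee_rot: [-0.0, 0.991, 0.135, -0.0]
ft_force: [-1.0, -1.2, -0.4]
width: 0.0276
grasp_force: 25.0
```

Request:
{"api": "servo_tool", "payload": {
  "commands": [
    [[0, 0, 0, 0.7, 0], [0, 0, 0, 0.7, 0], [0, 0, 0, 0.2, 0], [0, 0, 0, 0.1, 0], [0, 0, 0, 0, 0]]
  ]
}}

```text
clock: 7.4
ee_pos: [0.5121, 0.1028, 0.1605]
ee_rot: [-0.0, 0.991, 0.135, -0.0]
ft_force: [-0.4, -1.2, -1.1]
width: 0.0272
grasp_force: 25.0
```

```bash
python3 - <<'E'
from h import *
rel((.512,.103,.1586))
s=camera('side')
o=cv2.resize(s[220:370,280:400],None,fx=4,fy=4,interpolation=2)
w=camera('wrist')
O=np.zeros((600,800,3),np.uint8);O[:,:480]=o;O[:300,480:]=w[0:300,160:480]
cv2.imwrite('pics/c4.png',O)
E
```

```text
t 7.4 pos [0.5121 0.1028 0.1605] z [-0.  0. -1.] yawx 0.2718 F [-0.4 -1.2 -1.1] w 0.0272 gf 24.999977911356837 cm [-0.   -0.02  0.19]
```

Request:
{"api": "servo_tool", "payload": {
  "commands": [
    [[0, 0, 0, 0.1, 0], [0, 0, 0, 0.1, 0], [0, 0, 0, 0, 0]]
  ]
}}

```text
clock: 7.8
ee_pos: [0.5122, 0.1028, 0.1586]
ee_rot: [-0.0, 0.991, 0.135, 0.0]
ft_force: [0.2, -0.7, -0.5]
width: 0.0279
grasp_force: 25.0
```

Request:
{"api": "servo_tool", "payload": {
  "commands": [
    [[0, 0, 0, 0.1, 0], [0, 0, 0, 0.1, 0], [0, 0, 0, 0, 0]]
  ]
}}

```text
clock: 8.1
ee_pos: [0.5121, 0.1028, 0.1565]
ee_rot: [-0.0, 0.991, 0.135, -0.0]
ft_force: [-0.9, -0.6, -1.7]
width: 0.0273
grasp_force: 25.0
```

Request:
{"api": "servo_tool", "payload": {
  "commands": [
    [[0, 0, 0, 0.1, 0], [0, 0, 0, 0.1, 0], [0, 0, 0, 0.1, 0], [0, 0, 0, 0, 0]]
  ]
}}

```text
clock: 8.5
ee_pos: [0.514, 0.1029, 0.156]
ee_rot: [0.0, 0.991, 0.135, 0.003]
ft_force: [0.0, -1.9, 19.2]
width: 0.0273
grasp_force: 25.0
```

Contact with the plate (19 N). Now I'll ease off, release and rise.

Request:
{"api": "servo_tool", "payload": {
  "commands": [
    [[0, 0, 0, -0.2, 0], [0, 0, 0, 0, 0], [1, 0, 0, 0, 0], [1, 0, 0, 0, 0], [1, 0, 0, 0, 0], [1, 0, 0, 0, 0], [1, 0, 0, 0, 0], [1, 0, 0, 0, 0]]
  ]
}}

```text
clock: 9.3
ee_pos: [0.5121, 0.1028, 0.1556]
ee_rot: [-0.0, 0.991, 0.135, -0.0]
ft_force: [-0.0, 0.5, -0.5]
width: 0.071
grasp_force: 0.0
```

Request:
{"api": "servo_tool", "payload": {
  "commands": [
    [[1, 0, 0, -1, 0], [1, 0, 0, -2, 0], [1, 0, 0, -2.5, 0], [1, 0, 0, -2.5, 0], [1, 0, 0, -2.5, 0], [1, 0, 0, -2, 0], [1, 0, 0, 0, 0], [1, 0, 0, 0, 0]]
  ]
}}

```text
clock: 10.1
ee_pos: [0.512, 0.1027, 0.2806]
ee_rot: [-0.0, 0.991, 0.135, 0.0]
ft_force: [0.6, 1.2, 0.3]
width: 0.093
grasp_force: 0.0
```

```bash
python3 - <<'E'
from h import *
rel((.436,.178,.28))
s=camera('side')
o=cv2.resize(s[220:370,280:400],None,fx=4,fy=4,interpolation=2)
w=camera('wrist')
O=np.zeros((600,800,3),np.uint8);O[:,:480]=o;O[:300,480:]=w[0:300,160:480]; O[300:540,480:800]=cv2.resize(w,(320,240))
cv2.imwrite('pics/c5.png',O)
print(camera_params('wrist'))
E
```

```text
t 10.1 pos [0.512  0.1027 0.2806] z [ 0.  0. -1.] yawx 0.2718 F [0.6 1.2 0.3] w 0.093 gf 0.0 cm [-5.3  -9.29  0.06]
{'fx': 340.00403372515586, 'fy': 340.00403372515586, 'cx': 319.6402600045638, 'cy': 238.21042551859432, 'distortion': array([-0.01004325,  0.        ,  0.        ,  0.        ,  0.        ]), 'rvec': array([-2.33279041,  1.77023381,  0.23039623]), 'tvec': array([-0.03824919,  0.45760374,  0.58097185])}
```

View pics/c5.png

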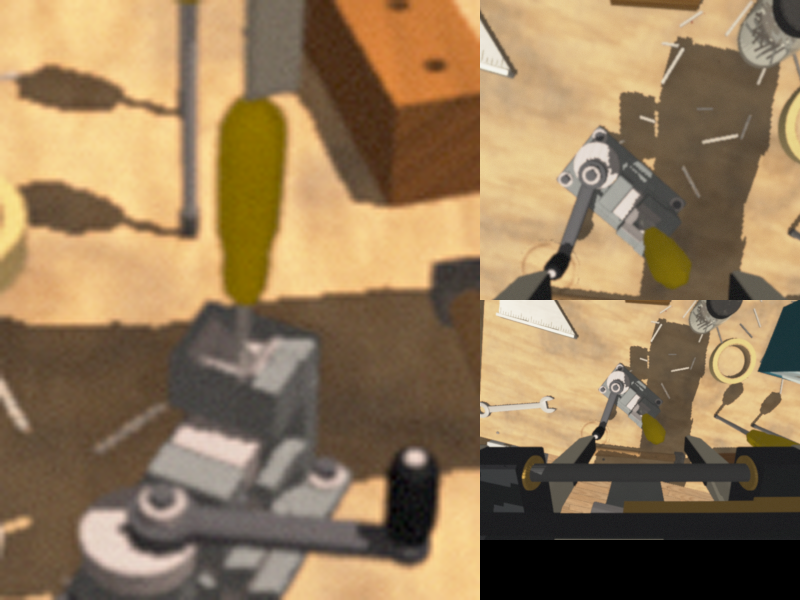

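```bash
python3 - <<'E'
from m2 import *
CW2=(K,d,np.array([-2.33279041,1.77023381,.23039623]),np.array([-.03824919,.45760374,.58097185]))
a=ray('',(232,272),CW2); b=ray('',(383.3,333.8),CS)
print('handle top',tri([a,b,ray('',obs[2][1],CT)]),tri([a,b]),atz('',(232,272),.114,CW2),atz('',obs[2][1],.114,CT))
print('piv',tri([ray('',(592-480+160,173),CW2),ray('',(280+160/4,220+500/4),CS),ray('',C((578,395)),CT)]))
print(r.observe()['joints'])
rel((.4353,.1775,.28))
E
```

```text
handle top (array([0.43449746, 0.17458335, 0.11159057]), [np.float64(0.0019030030566022534), np.float64(0.00036276255921564204), np.float64(0.0018044110312575728)]) (array([0.43518061, 0.17616132, 0.11338337]), [np.float64(0.0002137680978332647), np.float64(0.00021376809783329664)]) [0.43567334 0.17609903 0.114     ] [0.43409911 0.17227156 0.114     ]
piv (array([0.53999211, 0.16364162, 0.0721587 ]), [np.float64(0.0012766675088966006), np.float64(0.00036259340543789596), np.float64(0.001006988397185238)])
[ 1.08883241e-01  2.41862355e-01  1.64461482e+00 -4.60918588e-06
  1.25675690e+00  1.40789452e+00]
t 10.2 pos [0.5117 0.1027 0.2796] z [-0.002 -0.    -1.   ] yawx 0.2718 F [-0.   0.  -0.4] w 0.0932 gf 0.0 cm [-5.35 -9.25 -0.02]
```

Request:
{"api": "servo_tool", "payload": {
  "commands": [
    [[1, -2.7, -4.2, 0, 0], [1, -2.7, -4.9, 0, 0], [1, 0, 0, 0, 0.15], [1, 0, 0, 0, 0.15], [1, 0, 0, 0, 0.15], [1, 0, 0, 0, 0.15], [1, 0, 0, 0, 0], [1, 0, 0, 0, 0]]
  ]
}}

```text
clock: 11.0
ee_pos: [0.4396, 0.1716, 0.28]
ee_rot: [0.0, 0.987, -0.161, -0.001]
ft_force: [0.7, -1.1, -0.4]
width: 0.0927
grasp_force: 0.0
```

```bash
python3 - <<'E'
from h import *
rel((.435,.1755,.078))
cv2.imwrite('pics/w6.png',camera('wrist'))
E
```

```text
t 11.0 pos [0.4396 0.1716 0.28  ] z [-0.001 -0.    -1.   ] yawx -0.3238 F [ 0.7 -1.1 -0.4] w 0.0927 gf 0.0 cm [-0.54 -0.24 20.2 ]
```

Correct and descend.

Request:
{"api": "servo_tool", "payload": {
  "commands": [
    [[1, -0.55, -0.25, 0, 0], [1, 0, 0, 4, 0], [1, 0, 0, 4, 0], [1, 0, 0, 4, 0], [1, 0, 0, 3, 0], [1, 0, 0, 2.5, 0], [1, 0, 0, 1.5, 0], [1, 0, 0, 1.2, 0]]
  ]
}}

```text
clock: 11.85
ee_pos: [0.4349, 0.1759, 0.0776]
ee_rot: [0.0, 0.987, -0.163, -0.0]
ft_force: [0.7, -0.0, 0.3]
width: 0.0933
grasp_force: 0.0
```

Request:
{"api": "servo_tool", "payload": {
  "commands": [
    [[0, 0, 0, 0, 0], [0, 0, 0, 0, 0], [0, 0, 0, 0, 0], [0, 0, 0, 0, 0], [0, 0, 0, 0, 0], [0, 0, 0, 0, 0], [0, 0, 0, 0, 0], [0, 0, 0, 0, 0]]
  ],
  "newtons": 15
}}

```text
clock: 12.65
ee_pos: [0.4355, 0.1758, 0.0787]
ee_rot: [-0.0, 0.987, -0.163, 0.0]
ft_force: [0.2, -0.9, -0.1]
width: 0.0338
grasp_force: 0.0
```

Request:
{"api": "servo_tool", "payload": {
  "commands": [
    [[0, 0, 0, 0, 0], [0, 0, 0, 0, 0], [0, 0, 0, 0, 0], [0, 0, 0, 0, 0]]
  ]
}}

```text
clock: 13.05
ee_pos: [0.4355, 0.1759, 0.0786]
ee_rot: [-0.0, 0.987, -0.163, 0.0]
ft_force: [-0.1, 1.3, -1.1]
width: 0.0226
grasp_force: 15.0
```

```bash
python3 - <<'E'
from h import *
rel((.435,.1755,.078))
s=camera('side');w=camera('wrist');cv2.imwrite('pics/w7.png',w)
O=np.zeros((600,800,3),np.uint8);O[:,:480]=cv2.resize(s[220:370,280:400],None,fx=4,fy=4,interpolation=2);O[:300,480:]=w[100:400,160:480]
cv2.imwrite('pics/c7.png',O)
E
```

```text
t 13.05 pos [0.4355 0.1759 0.0786] z [ 0.  0. -1.] yawx -0.3282 F [-0.1  1.3 -1.1] w 0.0226 gf 14.999884616117924 cm [-0.03  0.06  0.06]
```

```bash
cat > arc.py <<'E'
import numpy as np
def arc(a0,a1,n,yaw=-.328,R=.105):
    a=np.linspace(a0,a1,n+1);p=R*np.c_[np.cos(a),np.sin(a)];d=np.diff(p,axis=0)*100
    x=np.array([np.cos(yaw),np.sin(yaw)]);y=np.array([np.sin(yaw),-np.cos(yaw)])
    print(np.c_[d@x,d@y].round(2).tolist())
if __name__=='__main__':
    a=3.065; arc(a,a-1.9,20)
E
python3 arc.py
```

```text
[[-0.2, -0.98], [-0.11, -0.99], [-0.01, -1.0], [0.08, -0.99], [0.17, -0.98], [0.27, -0.96], [0.36, -0.93], [0.44, -0.89], [0.53, -0.85], [0.6, -0.79], [0.68, -0.73], [0.74, -0.66], [0.8, -0.59], [0.86, -0.51], [0.9, -0.43], [0.94, -0.34], [0.96, -0.25], [0.98, -0.16], [1.0, -0.06], [1.0, 0.03]]
```

Request:
{"api": "servo_tool", "payload": {
  "commands": [
    [[0, -0.2, -0.98, 0, 0], [0, -0.11, -0.99, 0, 0], [0, -0.01, -1.0, 0, 0], [0, 0.08, -0.99, 0, 0], [0, 0, 0, 0, 0], [0, 0, 0, 0, 0]]
  ],
  "newtons": 20
}}

```text
clock: 13.75
ee_pos: [0.4472, 0.2146, 0.0787]
ee_rot: [0.0, 0.987, -0.163, 0.001]
ft_force: [7.6, -5.1, -4.4]
width: 0.0225
grasp_force: 20.0
```

Request:
{"api": "servo_tool", "payload": {
  "commands": [
    [[0, 0.17, -0.98, 0, 0], [0, 0.27, -0.96, 0, 0], [0, 0.36, -0.93, 0, 0], [0, 0.44, -0.89, 0, 0], [0, 0, 0, 0, 0], [0, 0, 0, 0, 0]]
  ]
}}

```text
clock: 14.35
ee_pos: [0.4714, 0.245, 0.0786]
ee_rot: [0.001, 0.987, -0.163, 0.001]
ft_force: [9.6, -14.8, -2.2]
width: 0.0226
grasp_force: 20.0
```

Request:
{"api": "servo_tool", "payload": {
  "commands": [
    [[0, 0.17, 0.1, 0, 0], [0, 0, 0, 0, 0], [0, 0, 0, 0, 0]]
  ]
}}

```text
clock: 14.65
ee_pos: [0.4712, 0.2443, 0.0786]
ee_rot: [0.0, 0.987, -0.163, 0.0]
ft_force: [4.1, -4.9, 0.8]
width: 0.0224
grasp_force: 20.0
```

```bash
python3 -c "
from arc import *
arc(2.274,1.14,12)"
```

```text
[[0.55, -0.83], [0.62, -0.77], [0.69, -0.71], [0.76, -0.64], [0.82, -0.56], [0.86, -0.49], [0.91, -0.4], [0.94, -0.31], [0.97, -0.22], [0.98, -0.13], [0.99, -0.04], [0.99, 0.06]]
```

Request:
{"api": "servo_tool", "payload": {
  "commands": [
    [[0, 0.63, -0.78, 0, 0], [0, 0.62, -0.77, 0, 0], [0, 0.69, -0.71, 0, 0], [0, 0.76, -0.64, 0, 0], [0, 0, 0, 0, 0], [0, 0, 0, 0, 0]]
  ]
}}

```text
clock: 15.25
ee_pos: [0.5063, 0.2639, 0.0786]
ee_rot: [-0.001, 0.987, -0.163, -0.0]
ft_force: [-4.4, 6.8, 3.6]
width: 0.0226
grasp_force: 20.0
```

Request:
{"api": "servo_tool", "payload": {
  "commands": [
    [[0, 0.82, -0.56, 0, 0], [0, 0.86, -0.49, 0, 0], [0, 0.91, -0.4, 0, 0], [0, 0, 0, 0, 0], [0, 0, 0, 0, 0]]
  ]
}}

```text
clock: 15.75
ee_pos: [0.5357, 0.2693, 0.0787]
ee_rot: [-0.001, 0.987, -0.163, 0.0]
ft_force: [-2.0, 7.2, 2.1]
width: 0.0227
grasp_force: 20.0
```

```bash
python3 -c "
from arc import *
arc(1.612,1.143,5)"
```

```text
[[0.93, -0.31], [0.96, -0.22], [0.98, -0.13], [0.98, -0.04], [0.98, 0.05]]
```

Request:
{"api": "servo_tool", "payload": {
  "commands": [
    [[0, 0.89, -0.42, 0, 0], [0, 0.96, -0.22, 0, 0], [0, 0.98, -0.13, 0, 0], [0, 0.98, -0.04, 0, 0], [0, 0.98, 0.05, 0, 0], [0, 0, 0, 0, 0], [0, 0, 0, 0, 0]]
  ]
}}

```text
clock: 16.45
ee_pos: [0.5833, 0.2602, 0.0786]
ee_rot: [-0.0, 0.987, -0.164, 0.0]
ft_force: [-1.6, 4.6, 1.9]
width: 0.0224
grasp_force: 20.0
```

```bash
python3 - <<'E'
from h import *
rel((.5836,.2611,.0786))
s=camera('side');w=camera('wrist');t=camera('top')
O=np.zeros((600,800,3),np.uint8);O[:,:480]=cv2.resize(s[230:380,280:400],None,fx=4,fy=4,interpolation=2);O[:300,480:]=w[50:350,260:580]
O[300:600,480:]=cv2.resize(t[205:305,205:312],(320,300),interpolation=2)
cv2.imwrite('pics/c8.png',O)
rel((.5836,.2611,.0786))
E
```

```text
t 16.45 pos [0.5833 0.2602 0.0786] z [ 0.001  0.001 -1.   ] yawx -0.3287 F [-1.6  4.6  1.9] w 0.0224 gf 20.000154714798555 cm [-0.  -0.1  0. ]
t 16.6 pos [0.5828 0.2604 0.0787] z [ 0.  0. -1.] yawx -0.328 F [-1.1  3.7  0.8] w 0.0222 gf 20.00006339047104 cm [ 0.05 -0.09  0.01]
```

View pics/c8.png

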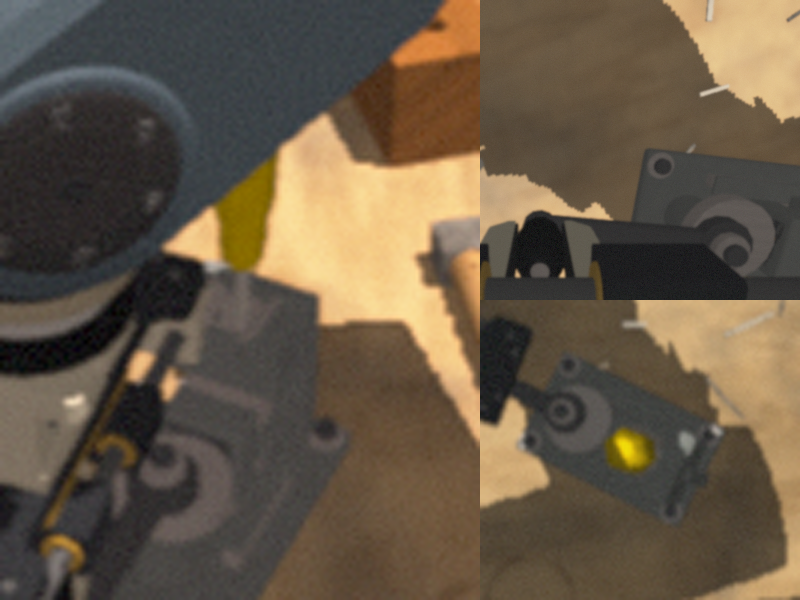

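```bash
python3 - <<'E'
from h import *
f=lambda p:atz('top',((p[0]-480)/2.99+205,(p[1]-300)/3+205),p[2])[:2]
A,B,Cc,D=[f((*p,.012)) for p in((570,358),(715,432),(675,515),(528,443))]
for u,v in((A,B),(D,Cc),((A+D)/2,(B+Cc)/2)): d=v-u; print(np.linalg.norm(d),np.arctan2(d[1],d[0]))
ax=((B+Cc)-(A+D))/2; ax/=np.linalg.norm(ax); c=(A+B+Cc+D)/4; h=np.array([.583,.2607])
print('centre',c,'handle in clamp',(h-c)@ax, ax[0]*(h-c)[1]-ax[1]*(h-c)[0],'dir h->c',np.arctan2(*(c-h)[::-1]))
p=f((563,410,.077));print('piv',p,(p-h),np.arctan2(*(p-h)[::-1]))
print('handle end',f((629,450,.222)),'seat',c+.0287*ax)
E
```

```text
0.13234022260754688 -2.0199630922730725
0.1324363612403652 -2.000584027801956
0.13238207720130407 -2.0102700417221007
centre [0.523001   0.12645312] handle in clamp -0.147017537135377 -0.002819472507198946 dir h->c -1.9910945951568493
piv [0.5392097  0.16152099] [-0.0437903  -0.09917901] -1.9865825716722432
handle end [0.50430442 0.08818724] seat [0.5107902  0.10048032]
```

```bash
python3 - <<'E'
from h import *
t=camera('top'); h=cv2.cvtColor(t,cv2.COLOR_BGR2HSV)
m=cv2.inRange(h,(22,130,60),(38,255,255)); m[:, :225]=0;m[:,285:]=0;m[:225]=0;m[285:]=0
ys,xs=np.nonzero(m); print('obs',len(xs),xs.min(),xs.max(),ys.min(),ys.max(),xs.mean(),ys.mean())
def sim(b,lean):
    M=np.zeros((480*8,640*8),np.uint8)
    for z in np.linspace(.125,.223,25):
        rr=.010+.0045*min(1,(z-.125)/.03)
        if z>.213: rr*=np.sqrt(max(0.1,1-((z-.213)/.012)**2))
        c=np.r_[b+np.array(lean)*(z-.015),z]; a=np.linspace(0,6.28,20)
        q=proj('top',c+np.c_[rr*np.cos(a),rr*np.sin(a),0*a]); cv2.fillPoly(M,[(q*8).astype(np.int32)],255)
    ys,xs=np.nonzero(M); return len(xs)/64,xs.min()/8,xs.max()/8,ys.min()/8,ys.max()/8,xs.mean()/8,ys.mean()/8
b=np.array([.5076,.0939])+[-.001,-.004]
for l in((0,0),(.06,0),(0,.06),(0,-.06)): print(l,np.round(sim(b,l),1))
print('piv',proj('top',[.54,.1656,.077])[0], ((563-480)/2.99+205,(410-300)/3+205))
rel((.5836,.2611,.0786))
E
```

```text
obs 190 247 262 248 262 254.42631578947368 254.93684210526317
(0, 0) [225.6 247.1 265.8 246.6 262.  256.4 254.5]
(0.06, 0) [239.4 247.4 265.9 240.5 258.  256.6 249.3]
(0, 0.06) [259.  241.  262.4 246.5 262.  251.5 254.4]
(0, -0.06) [196.8 253.2 269.8 246.8 262.1 261.5 254.5]
piv [230.9799698  241.28367914] (232.7591973244147, 241.66666666666666)
t 16.65 pos [0.5828 0.2604 0.0787] z [ 0.  0. -1.] yawx -0.328 F [-1.3  4.6  0. ] w 0.0223 gf 20.000008915085346 cm [ 0.06 -0.09  0.01]
```

The top-view handle outline matches an upright screwdriver to within about 0.02 rad, and the lever lies along the clamp axis. Handing in.

```bash
python3 -c "
from workcell import r
print(r.close_job())"
```

```text
the job is handed in; nothing more can be done
None
```

I handed the job in at about 17 s. By camera, the long screwdriver is upright in the clamp to within about 0.02 rad, with the gripper still holding the lever near highest lift; the jaw's grip force I couldn't measure, and no verdict came back.

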